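Third hand for a batten on the springy upstand

ROBOT

A 6-joint arm with a two-finger parallel gripper is mounted at the origin on the work surface. World frame = base frame: x ahead of the robot, y to its left, z up, the work surface at z = 0. Lengths are in mm, angles in degrees, forces in N, time in s.
With the tool pointing down it reaches from about 325 to 900 mm from the base axis. Payload 6.1 kg.
Tool frame: the origin (TCP) lies at the very end of the fingers, on their centre line; the grasp point (between the pads) lies 19 mm behind it; z points along the fingers, y is the line along which they close (so a half turn about z gives the same grasp; the last joint's range is limited). The gripper opens to 87 mm and grips with 3 to 60 N. Pads are 19 mm wide; open, the fingers measure 117 mm over their backs; the gripper's body (75 mm by 190 mm) begins 51 mm behind the grasp point.
Start: joints at [-80.105, 12.628, 87.462, -0, 79.91, -7.225], TCP at [183.976, -597.301, 222.538] pointing down, gripper open.
Joint ranges: [-170.65, 170.65], [-52.31, 119.04], [5.05, 147.46], [-71.25, 251.25], [11.57, 151.72], [-153.62, 153.62]. Speed limits (degrees/s): [147.25, 147.25, 172.46, 180, 180, 180].

INTERFACE

Orientations are given as a 3x3 rotation matrix whose columns are the frame's x, y, z axes.
In Python, from cell import arm gives the robot as it stands.
- The arm moves only by the tool drive_tool, never from a script. Its argument "plan" is a list of rows, each an object with "translation": the shift along the tool's x, y, z each as a share of 0.3 m, from -1 to 1, a list of three; "dr": the turn, a rotation vector about the tool's x, y, z each as a share of 1.5 rad, from -1 to 1, a list of three; "hand": the opening, from 0 (shut) to 1 (fully open). A call has 1 to 10 rows; each row is the pose to reach, as a shift and turn from the pose commanded when the call began, along the tool's axes at that moment; what a row does not reach only later rows make up. A row lasts 1/10 s, in which the tool goes at most 50 mm and 8.59 degrees, less where a joint would pass 70% of its speed; a pose out of reach is approached as far as the arm can. A call with a number of a shift or a turn outside -1 to 1 is refused whole. A call with a gripper value outside its range is refused whole. The fingers move at their own pace and stop on an object; the grip force is fixed at half the most. Time passes only in rows, so rows that repeat a pose let the fingers close. It gives the time, the measured TCP pose, the force, the opening and the grip force at its end, in the units of the state.
- arm.state(): the state, without advancing time (a new reading comes with each control period).
- arm.get_image(name): name is "side" or "top"; returns a dict with "frame" (420x560x3 uint8, red, green, blue), "fx", "fy", "cx", "cy" (pixels), "k1" (the pictures are not rectified: a ray, as slopes to the right and down, at radius r is drawn at 1 + k1 r^2 times it, then the intrinsics apply), "pose" (4x4, takes a point from camera to world coordinates). Camera axes: x right, y up, looking along -z (the intrinsics and any distortion apply to the point x, -y, -z); pixel columns grow to the right and rows downward; lengths in mm; the calibration is good to about 2 mm. A picture is of the moment at which its call begins. There is no depth.
- arm.hand_in(): hands the job in; it is judged then, once.
Trained networks look in the newest picture that a camera, given by its name, has taken for a name from the list of things; names that differ only in an ending like _2 or _b are one class to them, and where a whole thing is asked for, a point or a joint stands for the part that bears it (a point fixed in the world has none). Each returns a list of dicts, best first, with "score" (0 to 1); they miss things now and then, are a little off and sometimes report something else, mostly with a low value. They report only what shows in the picture. A call takes as long as a camera call. They do not tell look-alikes from the thing itself.
- arm.recognise(camera, name): "xyz" ([x, y, z] in mm, in world coordinates, good to about 4 mm: the middle of the surface that is visible of it).
- arm.cut_out(camera, name): "mask" (420x560 bool, what is visible of it).
- arm.place_of(camera, name): "xyz" ([x, y, z] in mm, in world coordinates, good to about 4 mm: a listed point, or the origin of a listed thing).
The state is a dict: "clock": time; "joint_pos": joint angles; "qvel": joint speeds; "joint_efforts": joint torques, N m; "ee_pos": TCP position; "ee_rot": TCP orientation; "ft_force": force on the tool from outside, world axes, zero at the start; "wrist_torque": the same for the moment, N m; "opening": finger opening in mm; "gripper_force": force on a finger pad.
Only numpy, scipy, OpenCV 4.12 (cv2) and the standard library are available. Lean on these libraries where they do the work, as an engineer would, in place of code of your own. Each camera call takes 0.05 s, during which the arm holds its last target. There are 200 camera calls.

TASK

Press the desk bell's plunger fully down and let it come back up, to call your flatmate over with the screws. Then be the third hand: with the wooden batten lying flat on the steel top as it does now, bring one long side flush against the springy steel upstand and one end right up against the upstand's end stop, and press it there with a steady push of about 10 N, never so hard that the upstand is forced back to its limit. Finish while still pressing (do not let go: the program ends holding), and leave the kettle, mug, sugar shaker, spoon and screwdriver where they are.

Things in the scene. Friction and masses are not known exactly. Their poses are not given: they have to be found in the camera images.
- batten: Loose plain pine batten, a straight bar 150 mm long (its y axis), 40 mm wide (its x axis) and 36 mm high (z), about 0.1 to 0.25 kg, with two small dark pilot holes on top. Lies flat on the steel top. Origin at the centre of its underside. The two ends and the two long sides are alike; either may face the upstand or the stop.
- corner (a point): Inner corner of the L-shaped steel upstand, on the surface, where its springy long face (unpressed) meets the inner face of its end stop. Screwed down, may be turned. Axes: x square into the springy face (away from the robot, the push direction); y along the face, out through the end stop; z up. With the batten home its centre is at y = -75 mm, x = -20 mm plus the give of the face.
- face_mid (a point): Middle of the springy face's lower edge, unpressed (110 mm from the corner along -y; same axes). The face is a steel strip 216 mm long, 50 mm high, that slides straight back in x as it is pressed and does not tilt; its fixed foot lies behind it, 65 mm deep.
- stop_tip (a point): The end stop's free end, at the surface on its inner face, 70 mm from the corner along -x (same axes). The end stop is a rigid steel plate 6 mm thick, 45 mm high.
- lip (a joint): How far the springy face of the upstand is pushed back along the corner's x, in m: 0 free, limit 0.012. Its spring gives 1 mm for every 2 N (10 N at 0.005); 0 at the start.
- plunger (a joint): Plunger of the desk bell, in m: 0 up, 0.008 fully down on its stop. It springs back up by itself; fully down takes about 4 N.
- plunger_top (a point): Centre of the top of the bell's plunger, a steel mushroom head 22 mm across standing 74 mm above the surface, on a steel dome bell 86 mm across that is fixed to the surface. It stands to the robot's left or right. Goes down with the plunger.
- mug: Terracotta mug, 80 mm across, 92 mm high, handle at its +y; loose, to be left alone. It stands on the left if the bell is on the right, else on the right. Origin: centre of its underside.
- kettle: White kettle, 160 mm across, 200 mm high, handle at its +y; loose, to be left alone, far left. Origin: centre of its underside.
- shaker: Glass sugar shaker with a steel top, 74 mm across, 142 mm high; loose, to be left alone, to the right. Origin: centre of its underside.
- spoon: Wooden spoon 240 mm long lying right of the upstand, pointing away from the robot; loose, to be left alone. Its x axis runs along it.
- screwdriver: Screwdriver 180 mm long with a black handle, lying left of the upstand; loose, to be left alone. Its x axis runs along it.
Not all that is in view belongs to the job. Several things look just like the batten: the one meant starts nearest to the robot's base.

How it is judged (in metres and radians):
On the way, in this order (a step that is already met when the one before it is completed fails the run):
1. the bell's plunger is pressed fully down (past 6.5 of 8 mm) (value of joint plunger above 0.0065 m), for 0.02 s.
2. the plunger has come back up (value of joint plunger below 0.002 m), for 0.1 s.
3. the batten is pressed home in the corner with a steady 5 to 16 N (y of batten in the frame of corner between -0.081 and -0.068 m and x of batten in the frame of corner above -0.03 m and angle between the y axis of batten and the y axis of corner, either way round below 0.04 rad and angle between batten's own z axis and vertical below 0.06 rad and height (world z) of batten below 0.005 m and contact force between batten and upstand between 5 and 16 N and value of joint lip between 0.002 and 0.0085 m and contact force between any of the fingers, the arm and batten above 3 N), for 0.3 s.
At the end, for the whole second after the job is handed in: Still touched by the robot (over 3 N), the batten lies flat and at rest, pressed on the upstand with 5 to 16 N (face pushed back 2 to 8.5 mm), parallel within 0.04 rad, end within 6 mm of the stop; the bell plunger is up; bystanders within 30 mm of their places (all of step 3 and value of joint plunger below 0.002 m and linear speed of batten below 0.01 m/s and distance of each of mug, kettle, shaker, spoon, screwdriver from where it was at the start of the episode below 0.03 m); the arm keeps its last pose, push and grip.
It fails at once if the upstand is forced back to its limit (value of joint lip above 0.0115 m).
It fails at once if a bystander (mug, kettle, shaker, spoon, screwdriver) is shoved over 40 mm or knocked over (distance of any of mug, kettle, shaker, spoon, screwdriver from where it was at the start of the episode above 0.04 m or angle between any of mug, kettle, shaker's own z axis and vertical above 0.5 rad).
It also fails if it takes over 64 s, if anything falls off the work surface, if the arm or the gripper's body presses on something with over 40 N, if the wrist force passes 120 N, or if a joint passes its speed limit or range.

## Working session

There is one attempt and no reset: what is moved stays moved. The work goes in short steps, Python scripts to look and compute and a tool call to move; the robot and the scene stay as the last step left them, time stands still between calls to the robot, and variables do not carry over. Pictures are saved under pics/ and viewed, at most 10 in all, crops included, and the job is handed in when it is done.

Besides the shell and the picture viewer there is one more tool, called in YAML: its name, and indented under it one key for each argument. drive_tool: Moves the arm, as the interface text tells. Shift numbers are shares of 0.3 m and turn numbers shares of 1.5 rad, none past 1 either way. Its arguments: {"type":"object","properties":{"plan":{"type":"array"}},"required":["plan"]}

```bash
mkdir -p pics
cat > h.py <<'E'
import numpy as np, cv2
from cell import arm
def snap(n,f):
    im=arm.get_image(n); cv2.imwrite('pics/'+f,im['frame'][:,:,::-1]); return im
def ray(im,u,v):
    d=np.array([(u-im['cx'])/im['fx'],(v-im['cy'])/im['fy']])
    p=d.copy()
    for _ in range(20): p=d/(1+im['k1']*(p@p))
    P=np.array(im['pose']); return P[:3,3],P[:3,:3]@np.array([p[0],-p[1],-1])
def at(im,u,v,z):
    o,d=ray(im,u,v); return o+d*(z-o[2])/d[2]
def px(im,w):
    P=np.array(im['pose']); c=P[:3,:3].T@(np.array(w,float)-P[:3,3]); p=np.array([c[0]/-c[2],-c[1]/-c[2]])
    p=p*(1+im['k1']*(p@p)); return np.array([im['fx']*p[0]+im['cx'],im['fy']*p[1]+im['cy']])
E
python3 - <<'E'
from h import *
np.set_printoptions(precision=1,suppress=True)
a=snap('top','t0.png');b=snap('side','s0.png')
for im in(a,b): print(np.array(im['pose']),im['fx'],im['k1'])
for n in['batten','corner','face_mid','stop_tip','plunger_top','mug','kettle','shaker','spoon','screwdriver']:
    for c in('top','side'):
        print(n,c,[(np.round(r['xyz']),round(r['score'],2)) for r in arm.place_of(c,n)])
print(arm.state())
E
```

```text
[[  -0.     1.    -0.1  425.9]
 [  -1.    -0.    -0.   -35.2]
 [  -0.     0.1    1.  1384.5]
 [   0.     0.     0.     1. ]] 491.70402720347306 -0.014490086401316117
[[    1.      0.1    -0.1   481.4]
 [   -0.1     0.6    -0.8 -1293.9]
 [   -0.      0.8     0.6   902.4]
 [    0.      0.      0.      1. ]] 482.62865872577163 -0.1365147156099092
batten top [(array([ 424., -465.,   -0.]), 0.92), (array([610.,  69.,   1.]), 0.73), (array([449.,  45.,   0.]), 0.69)]
batten side [(array([446.,  44.,   1.]), 0.9), (array([ 420., -466.,    1.]), 0.81), (array([650., 224.,  -1.]), 0.43)]
corner top [(array([606.,  71.,   3.]), 0.68)]
corner side [(array([606.,  70.,  -1.]), 0.88), (array([ 450., -295.,   74.]), 0.23)]
face_mid top [(array([634., -35.,   3.]), 0.84)]
face_mid side [(array([631., -31.,  -1.]), 0.85)]
stop_tip top [(array([539.,  52.,   1.]), 0.74)]
stop_tip side [(array([672., 383.,  -0.]), 0.28)]
plunger_top top [(array([ 446., -295.,   78.]), 0.43)]
plunger_top side [(array([670., 382.,  -0.]), 0.68), (array([ 451., -294.,   72.]), 0.53)]
mug top [(array([464., 286.,   2.]), 
[... 321 characters left out ...]
 top [(array([ 664., -272.,   -1.]), 0.95)]
spoon side [(array([ 660., -268.,    2.]), 0.82)]
screwdriver top [(array([652., 232.,   2.]), 0.55), (array([464., 288.,  -0.]), 0.45)]
screwdriver side [(array([650., 222.,  -2.]), 0.48)]
{'clock': 1.1, 'joint_pos': array([-80.1,  12.6,  87.5,  -0. ,  79.9,  -7.2]), 'qvel': array([-0. , -0.1, -0. ,  0.1, -0. , -0.1]), 'joint_efforts': array([ -0. , -49.5, -38.8,   0.1,   0. ,  -0. ]), 'ee_pos': array([ 184. , -597.3,  222.5]), 'ee_rot': array([[ 1. ,  0.3, -0. ],
       [ 0.3, -1. ,  0. ],
       [-0. , -0. , -1. ]]), 'ft_force': array([-0.6, -0.7,  0.2]), 'wrist_torque': array([ 0., -0., -0.]), 'gripper_force': 0.0, 'opening': 87.17013381208884}
```

View pics/t0.png

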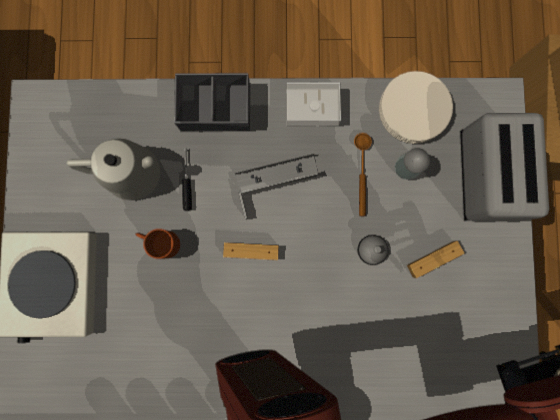

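View pics/s0.png

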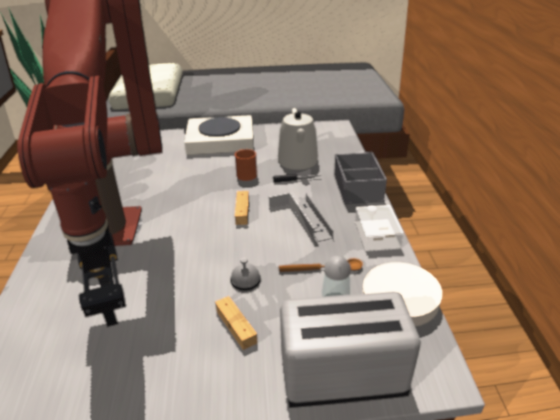

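The top view shows the target batten at about (251,251). It is nearest the base; the look-alike is at (437,259). The bell is at (373,249) on the right. The upstand runs from (240,190) to (322,165), with the end stop leading down to (248,217). I'll refine the yaw values next and work out the bell move.

```bash
cat >> h.py <<'E'
def plan(target,x_axis=None,s=None):
    """shares for a move to world target (mm), tool pointing down, tool x axis along x_axis (world 2d)"""
    s=s or arm.state(); R=np.array(s['ee_rot']); t=R.T@(np.array(target)-s['ee_pos'])/300
    if x_axis is None: r=np.zeros(3)
    else:
        x=np.array([*x_axis,0.]);x/=np.linalg.norm(x);z=np.array([0,0,-1.]);G=np.c_[x,np.cross(z,x),z]
        r=cv2.Rodrigues(R.T@G)[0].ravel()/1.5
    return np.round(t,4),np.round(r,4)
E
python3 - <<'E'
from h import *
np.set_printoptions(precision=2,suppress=True)
a=snap('top','t1.png');b=snap('side','s1.png')
for im,c in((a,'top'),(b,'side')):
    for n in('batten','lip','plunger'):
        for m in arm.cut_out(c,n):
            k=m['mask'].astype(np.uint8); print(c,n,round(m['score'],2),cv2.minAreaRect(cv2.findNonZero(k)))
    for n in('corner','face_mid','stop_tip','plunger_top','batten'):
        print(n,[np.round(r['xyz'],1) for r in arm.place_of(c,n)])
cv2.imwrite('pics/t1c.png',cv2.resize(a['frame'][140:265,215:335,::-1],None,fx=5.5,fy=4.8*0+4.7,interpolation=cv2.INTER_CUBIC))
cv2.imwrite('pics/t1c.png',cv2.resize(a['frame'][145:265,215:335,::-1],None,fx=5,fy=5,interpolation=cv2.INTER_CUBIC))
print(arm.state()['ee_pos'],arm.state()['ee_rot'],plan([449,-295,120]))
E
```

```text
top batten 0.66 ((435.092041015625, 258.1331481933594), (17.777029037475586, 57.42937469482422), 64.79888153076172)
top batten 0.64 ((250.85848999023438, 251.25469970703125), (54.122779846191406, 14.421157836914062), 2.4895529747009277)
top lip 0.86 ((278.1465759277344, 179.0008544921875), (14.857150077819824, 78.33770751953125), 76.29303741455078)
top plunger 0.68 ((411.7500305175781, 163.74998474121094), (26.16295051574707, 38.18376159667969), 45.0)
corner [array([650.8, 229.5,   2.7]), array([609.1,  70.2,   1.7])]
face_mid [array([629.7, -32.7,   0.1])]
stop_tip [array([537.5,  53.4,   1.6]), array([450. ,  43.2,   3.4])]
plunger_top [array([610.2,  71. ,   0.3]), array([464.5, 284.3,  -0.6]), array([ 448.9, -299.7,   75.8])]
batten [array([ 422.7, -465.9,   -1.7]), array([446.7,  44. ,   1.8])]
side batten 0.72 ((235.8600311279297, 321.98004150390625), (59.400001525878906, 22.200000762939453), 53.13010025024414)
side batten 0.6 ((293.9508361816406, 176.95904541015625), (6.7901811599731445, 42.28019332885742), 84.80557250976562)
side batten 0.57 ((241.5, 207.5), (33.0, 13.0), 90.0)
side lip 0.89 ((302.84613037109375, 213.7692108154297), (49.92301940917969, 11.648704528808594), 56.3099365234375)
side plunger 0.43 ((243.5, 262.5), (9.0, 7.0), 90.0)
corner [array([602.1,  69.2,  -3.2])]
face_mid [array([631.7, -32.6,  -1.9])]
stop_tip [array([534.7,  55.6,  -1.5])]
plunger_top [array([ 450.9, -291.6,   72. ])]
batten [array([443.5,  43.5,   1. ]), array([ 424.5, -462.7,    1.5])]
[ 184.   -597.32  222.56] [[ 0.96  0.29 -0.  ]
 [ 0.29 -0.96 -0.  ]
 [-0.    0.   -1.  ]] (array([ 1.14, -0.7 ,  0.34]), array([0., 0., 0.]))
```

View pics/t1c.png

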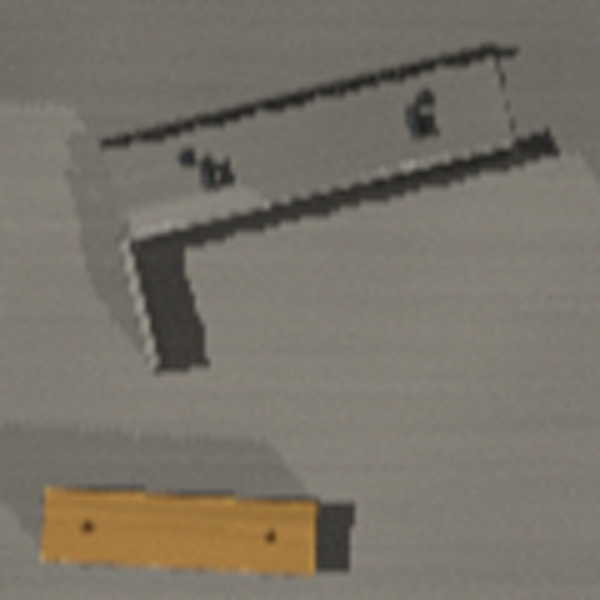

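The crop shows the springy face's lower edge running from about (188,248) to (557,155) in crop pixels, the stop's top edge from (128,240) to (155,370), and the batten's top spanning (43,487)-(317,575). Next I'll fit the upstand frame and batten pose, and start moving to the bell.

Run:
```python
from h import *
from scipy.optimize import least_squares
np.set_printoptions(precision=2,suppress=True)
a=arm.get_image('top')
c=lambda u,v,z: at(a,215+u/5,145+v/5,z)[:2]
p,q=c(188,248,0),c(557,155,0);d=p-q;print('face line z0',p,q,np.degrees(np.arctan2(d[1],d[0])))
p,q=c(135,240,50),c(550,132,50);d=p-q;print('face top',p,q,np.degrees(np.arctan2(d[1],d[0])))
p,q=c(128,240,45),c(155,370,45);d=p-q;print('stop outer top',p,q,np.degrees(np.arctan2(d[1],d[0])))
# net fit
W=np.array([[605.7,70.1],[631.8,-33],[536.6,54]]);L=np.array([[0,0],[0,-110],[-70,0]])
def f(v):
    C,S=np.cos(v[2]),np.sin(v[2]);return (L@np.array([[C,S],[-S,C]])+v[:2]-W).ravel()
r=least_squares(f,[606,70,.23]);print('corner fit',r.x[:2],np.degrees(r.x[2]),r.fun)
B=[c(45,487,36),c(317,500,36),c(316,575,36),c(41,560,36)];B=np.array(B);print('batten',B,B.mean(0))
d=B[0]+B[3]-B[1]-B[2];print('yaw y axis',np.degrees(np.arctan2(d[1],d[0])),np.linalg.norm(d)/2)
print(px(a,[606,70,0]),px(a,[449,-295,74]))
```

```text
face line z0 [604.21  42.28] [ 657.04 -167.84] 104.11363577859964
face top [602.27  68.51] [ 661.5  -159.36] 104.57133038012422
stop outer top [602.94  72.75] [531.28  57.6 ] 11.93500355336451
corner fit [604.78  71.71] 14.49616720098642 [-0.92  1.61  0.51 -1.79  0.41  0.18]
batten [[467.9  118.2 ]
 [460.42 -30.72]
 [419.61 -30.07]
 [428.13 120.04]] [444.02  44.36]
yaw y axis 86.9376015060642 149.7268206914651
[242.84 194.  ] [377.82 248.65]
```

drive_tool:
  plan:
    - {"translation": [0.57,-0.35,0.15],"dr": [0,0,0],"hand": 0}
    - {"translation": [0.57,-0.35,0.15],"dr": [0,0,0],"hand": 0}
    - {"translation": [0.57,-0.35,0.15],"dr": [0,0,0],"hand": 0}
    - {"translation": [0.57,-0.35,0.15],"dr": [0,0,0],"hand": 0}
    - {"translation": [0.57,-0.35,0.15],"dr": [0,0,0],"hand": 0}
    - {"translation": [0.57,-0.35,0.15],"dr": [0,0,0],"hand": 0}

```text
clock: 2.65
ee_pos: [317.3, -445.5, 177.3]
ee_rot: [[0.955, 0.297, -0.0], [0.297, -0.955, 0.0], [-0.0, -0.0, -1.0]]
ft_force: [0.1, -0.2, 0.1]
opening: 46.8
gripper_force: 0.0
```

Run:
```python
from h import *
print(plan([449,-295,90]))
```

```text
(array([ 0.5683, -0.3483,  0.2911]), array([0., 0., 0.]))
```

drive_tool:
  plan:
    - {"translation": [0.568,-0.348,0.1],"dr": [0,0,0],"hand": 0}
    - {"translation": [0.568,-0.348,0.1],"dr": [0,0,0],"hand": 0}
    - {"translation": [0.568,-0.348,0.1],"dr": [0,0,0],"hand": 0}
    - {"translation": [0.568,-0.348,0.1],"dr": [0,0,0],"hand": 0}
    - {"translation": [0.568,-0.348,0.1],"dr": [0,0,0],"hand": 0}
    - {"translation": [0.568,-0.348,0.29],"dr": [0,0,0],"hand": 0}
    - {"translation": [0.568,-0.348,0.29],"dr": [0,0,0],"hand": 0}
    - {"translation": [0.568,-0.348,0.29],"dr": [0,0,0],"hand": 0}

```text
clock: 3.45
ee_pos: [446.8, -297.2, 89.2]
ee_rot: [[0.956, 0.293, -0.003], [0.293, -0.956, 0.002], [-0.002, -0.003, -1.0]]
ft_force: [0.3, -0.5, -0.3]
opening: 0.5
gripper_force: 0.0
```

Run:
```python
from h import *
a=snap('top','t2.png');b=snap('side','s2.png');s=arm.state()
print(s['ee_pos'],s['opening'],px(a,s['ee_pos']),px(b,s['ee_pos']))
g=lambda f,u,v:cv2.resize(f[v-45:v+45,u-60:u+60,::-1],None,fx=6,fy=6,interpolation=cv2.INTER_CUBIC)
u,v=px(b,[449,-295,60]).astype(int); print(u,v)
cv2.imwrite('pics/s2c.png',g(b['frame'],u,v))
print([r['xyz'] for c in('side','top') for r in arm.place_of(c,'plunger_top')])
```

```text
[ 448.76479443 -298.6238061    92.07852347] 0.6026136356461789 [380.56463203 248.61085204] [242.90529919 254.69883742]
243 263
[[446.2, -292.0, 73.7]]
```

View pics/s2c.png

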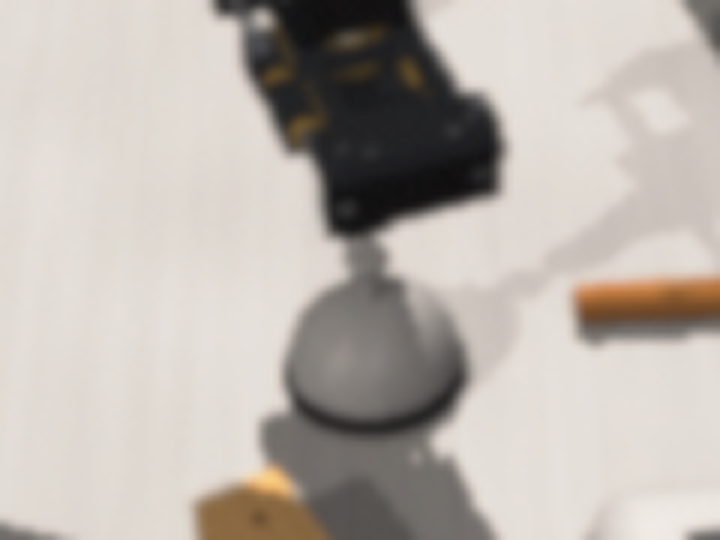

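The side crop shows the gripper body above the bell, with the plunger stem at crop (365,255) under the projected TCP at (359,220). The fingers are closed over it, so I'll press.

Run:
```python
from h import *
s=arm.state();print(s['ee_pos'],s['ft_force'],s['clock'],plan([450,-294,68]))
```

```text
[ 449.4156435  -298.63106343   92.75927029] [-0.24563687 -0.91200857 -0.47758985] 3.65 (array([ 0.0062, -0.0144,  0.0825]), array([0., 0., 0.]))
```

drive_tool:
  plan:
    - {"translation": [0.005,-0.013,0.04],"dr": [0,0,0],"hand": 0}
    - {"translation": [0.005,-0.013,0.06],"dr": [0,0,0],"hand": 0}
    - {"translation": [0.005,-0.013,0.075],"dr": [0,0,0],"hand": 0}
    - {"translation": [0.005,-0.013,0.08],"dr": [0,0,0],"hand": 0}
    - {"translation": [0.005,-0.013,0.082],"dr": [0,0,0],"hand": 0}
    - {"translation": [0.005,-0.013,0.082],"dr": [0,0,0],"hand": 0}
    - {"translation": [0.005,-0.013,0.082],"dr": [0,0,0],"hand": 0}

```text
clock: 4.35
ee_pos: [448.9, -292.4, 66.3]
ee_rot: [[0.956, 0.295, -0.0], [0.295, -0.956, 0.0], [-0.0, -0.0, -1.0]]
ft_force: [-1.1, 2.1, 4.7]
opening: 0.5
gripper_force: 2.6
```

drive_tool:
  plan:
    - {"translation": [0,0,0.003],"dr": [0,0,0],"hand": 0}
    - {"translation": [0,0,0.003],"dr": [0,0,0],"hand": 0}

```text
clock: 4.55
ee_pos: [449.0, -292.5, 66.1]
ee_rot: [[0.956, 0.295, -0.0], [0.295, -0.956, 0.0], [-0.0, -0.0, -1.0]]
ft_force: [-3.5, 2.5, 9.1]
opening: 0.6
gripper_force: 5.1
```

drive_tool:
  plan:
    - {"translation": [0,0,-0.1],"dr": [0,0,0],"hand": 0}
    - {"translation": [0,0,-0.3],"dr": [0,0,0],"hand": 0}
    - {"translation": [0,0,-0.3],"dr": [0,0,0],"hand": 0}
    - {"translation": [0.29,-0.95,-0.3],"dr": [0,0,-0.4],"hand": 1}
    - {"translation": [0.29,-0.95,-0.3],"dr": [0,0,-0.4],"hand": 1}
    - {"translation": [0.29,-0.95,-0.3],"dr": [0,0,-0.4],"hand": 1}
    - {"translation": [0.29,-0.95,-0.3],"dr": [0,0,-0.4],"hand": 1}
    - {"translation": [0.29,-0.95,-0.3],"dr": [0,0,-0.4],"hand": 1}
    - {"translation": [0.29,-0.95,-0.3],"dr": [0,0,-0.4],"hand": 1}
    - {"translation": [0.29,-0.95,-0.3],"dr": [0,0,-0.4],"hand": 1}

```text
clock: 5.55
ee_pos: [447.3, 10.6, 154.5]
ee_rot: [[0.617, 0.787, -0.001], [0.787, -0.617, 0.002], [0.001, -0.002, -1.0]]
ft_force: [-0.8, -1.0, 0.1]
opening: 48.4
gripper_force: 0.0
```

Run:
```python
from h import *
print(arm.state()['joint_pos'],plan([444.5,44.3,100],[0.052,0.9986]))
```

```text
[-8.83984818e+00 -8.85892599e+00  1.17031381e+02  1.15631418e-01
  7.18754564e+01  2.92418223e+01] (array([ 0.0822, -0.0763,  0.182 ]), array([-0.0008, -0.0012, -0.4088]))
```

drive_tool:
  plan:
    - {"translation": [0.082,-0.076,0.18],"dr": [0,0,-0.409],"hand": 1}
    - {"translation": [0.082,-0.076,0.18],"dr": [0,0,-0.409],"hand": 1}
    - {"translation": [0.082,-0.076,0.18],"dr": [0,0,-0.409],"hand": 1}
    - {"translation": [0.082,-0.076,0.18],"dr": [0,0,-0.409],"hand": 1}
    - {"translation": [0.082,-0.076,0.18],"dr": [0,0,-0.409],"hand": 1}
    - {"translation": [0.082,-0.076,0.18],"dr": [0,0,-0.409],"hand": 1}
    - {"translation": [0.082,-0.076,0.18],"dr": [0,0,-0.409],"hand": 1}
    - {"translation": [0.082,-0.076,0.18],"dr": [0,0,-0.409],"hand": 1}

```text
clock: 6.35
ee_pos: [445.7, 38.6, 101.1]
ee_rot: [[0.061, 0.998, 0.0], [0.998, -0.061, -0.0], [-0.0, 0.0, -1.0]]
ft_force: [-0.0, -0.2, 0.1]
opening: 86.7
gripper_force: 0.0
```

Run:
```python
from h import *
s=arm.state();print(s['ee_pos'],s['opening'],plan([444.5,44.3,8],[0.052,0.9986]))
```

```text
[445.72807665  38.6443214  101.12541978] 86.7398111742722 (array([ 0.0186, -0.0053,  0.3104]), array([ 0.0002,  0.    , -0.0058]))
```

drive_tool:
  plan:
    - {"translation": [0.019,-0.005,0.15],"dr": [0,0,-0.006],"hand": 1}
    - {"translation": [0.019,-0.005,0.25],"dr": [0,0,-0.006],"hand": 1}
    - {"translation": [0.019,-0.005,0.3],"dr": [0,0,-0.006],"hand": 1}
    - {"translation": [0.019,-0.005,0.31],"dr": [0,0,-0.006],"hand": 1}
    - {"translation": [0.019,-0.005,0.31],"dr": [0,0,-0.006],"hand": 0.3}
    - {"translation": [0.019,-0.005,0.31],"dr": [0,0,-0.006],"hand": 0.3}
    - {"translation": [0.019,-0.005,0.31],"dr": [0,0,-0.006],"hand": 0.3}
    - {"translation": [0.019,-0.005,0.31],"dr": [0,0,-0.006],"hand": 0.3}
    - {"translation": [0.019,-0.005,0.31],"dr": [0,0,-0.006],"hand": 0.3}
    - {"translation": [0.019,-0.005,0.31],"dr": [0,0,-0.006],"hand": 0.3}

```text
clock: 7.35
ee_pos: [444.7, 44.7, 8.4]
ee_rot: [[0.05, 0.999, 0.001], [0.999, -0.05, -0.0], [-0.0, 0.001, -1.0]]
ft_force: [-1.0, 0.2, -0.2]
opening: 46.7
gripper_force: 0.0
```

drive_tool:
  plan:
    - {"translation": [0,0,0],"dr": [0,0,0],"hand": 0.3}
    - {"translation": [0,0,0],"dr": [0,0,0],"hand": 0.3}
    - {"translation": [0,0,0],"dr": [0,0,0],"hand": 0.3}
    - {"translation": [0,0,-0.03],"dr": [0,0,0],"hand": 0.3}
    - {"translation": [0,0,-0.05],"dr": [0,0,0],"hand": 0.3}
    - {"translation": [0,0,-0.05],"dr": [0,0,0],"hand": 0.3}

```text
clock: 7.95
ee_pos: [445.3, 44.6, 24.2]
ee_rot: [[0.049, 0.999, 0.002], [0.999, -0.049, -0.0], [-0.0, 0.002, -1.0]]
ft_force: [-0.1, 0.3, -2.0]
opening: 39.9
gripper_force: 30.0
```

```bash
cat >> h.py <<'E'
YAW=np.radians(14.4);CX=np.array([np.cos(YAW),np.sin(YAW)]);CY=np.array([-CX[1],CX[0]]);C0=np.array([605,71.])
def cw(x,y): return C0+x*CX+y*CY
def wc(p): d=np.array(p)[:2]-C0; return np.round([d@CX,d@CY],1)
E
python3 - <<'E'
from h import *
s=arm.state();print(s['ee_pos'],s['opening'],s['gripper_force'],plan([*cw(-48,-88),22],CY))
E
```

```text
[445.33960694  44.64760019  24.17701495] 39.884757590914674 29.984260029159486 (array([-0.2135,  0.4613,  0.0082]), array([ 1.300e-03,  2.000e-04, -2.005e-01]))
```

drive_tool:
  plan:
    - {"translation": [-0.33,0.0,0],"dr": [0,0,-0.2],"hand": 0.3}
    - {"translation": [-0.33,0.1,0],"dr": [0,0,-0.2],"hand": 0.3}
    - {"translation": [-0.33,0.2,0],"dr": [0,0,-0.2],"hand": 0.3}
    - {"translation": [-0.33,0.3,0],"dr": [0,0,-0.2],"hand": 0.3}
    - {"translation": [-0.31,0.4,0],"dr": [0,0,-0.2],"hand": 0.3}
    - {"translation": [-0.28,0.44,0],"dr": [0,0,-0.2],"hand": 0.3}
    - {"translation": [-0.24,0.46,0],"dr": [0,0,-0.2],"hand": 0.3}
    - {"translation": [-0.23,0.46,0],"dr": [0,0,-0.2],"hand": 0.3}
    - {"translation": [-0.23,0.46,0],"dr": [0,0,-0.2],"hand": 0.3}

```text
clock: 8.85
ee_pos: [577.7, -30.1, 22.5]
ee_rot: [[-0.249, 0.968, -0.002], [0.968, 0.249, 0.0], [0.001, -0.002, -1.0]]
ft_force: [-0.2, -0.4, -0.8]
opening: 39.6
gripper_force: 30.0
```

Run:
```python
from h import *
s=arm.state();print(wc(s['ee_pos']),s['ft_force'],s['opening'],s['gripper_force'],plan([*cw(-48,-88),22],CY))
a=snap('top','t3.png')
cv2.imwrite('pics/t3c.png',cv2.resize(a['frame'][145:265,215:335,::-1],None,fx=5,fy=5,interpolation=cv2.INTER_CUBIC))
b=snap('side','s3.png')
cv2.imwrite('pics/s3c.png',cv2.resize(b['frame'][150:270,230:370,::-1],None,fx=5,fy=5,interpolation=cv2.INTER_CUBIC))
```

```text
[-51.6 -91.2] [-0.24830721 -0.4227543  -0.81219695] 39.57498395792892 29.984185807406902 (array([0.0106, 0.0119, 0.0018]), array([-0.001 , -0.0004,  0.0004]))
```

View pics/s3c.png

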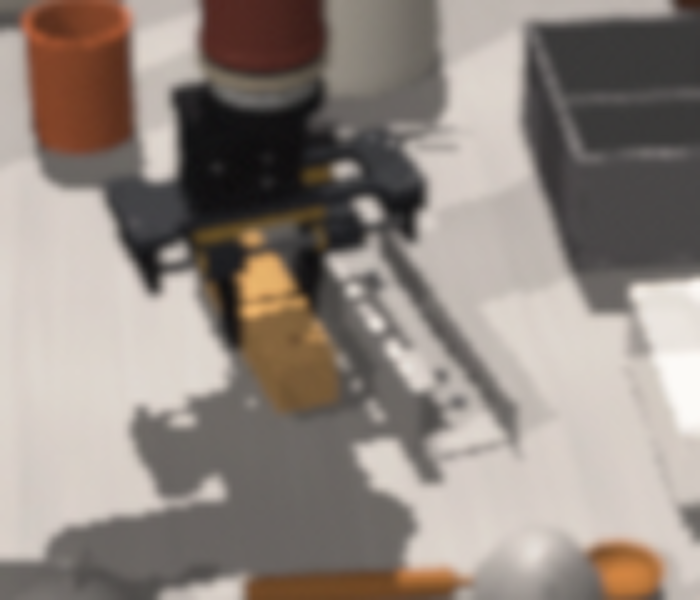

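The side crop shows the batten held parallel to the face, with a gap between them at about (345,330). I'll lower it, then feel for the stop along the tool's +x.

drive_tool:
  plan:
    - {"translation": [0.01,0.012,0.02],"dr": [0,0,0],"hand": 0.3}
    - {"translation": [0.02,0.012,0.042],"dr": [0,0,0],"hand": 0.3}
    - {"translation": [0.025,0.012,0.042],"dr": [0,0,0],"hand": 0.3}
    - {"translation": [0.03,0.012,0.042],"dr": [0,0,0],"hand": 0.3}
    - {"translation": [0.033,0.012,0.042],"dr": [0,0,0],"hand": 0.3}
    - {"translation": [0.033,0.012,0.042],"dr": [0,0,0],"hand": 0.3}
    - {"translation": [0.033,0.012,0.042],"dr": [0,0,0],"hand": 0.3}

```text
clock: 9.65
ee_pos: [580.1, -20.6, 10.7]
ee_rot: [[-0.248, 0.969, 0.0], [0.969, 0.248, -0.0], [-0.0, 0.0, -1.0]]
ft_force: [-0.3, 0.1, -1.6]
opening: 39.7
gripper_force: 30.0
```

Run:
```python
from h import *
s=arm.state();print(wc(s['ee_pos']),s['ee_pos'],s['ft_force'])
```

```text
[-46.9 -82.5] [580.08850792 -20.62081698  10.66077159] [-0.31164205  0.06059557 -1.55772734]
```

drive_tool:
  plan:
    - {"translation": [0.005,0,0],"dr": [0,0,0],"hand": 0.3}
    - {"translation": [0.01,0,0],"dr": [0,0,0],"hand": 0.3}
    - {"translation": [0.013,0,0],"dr": [0,0,0],"hand": 0.3}
    - {"translation": [0.013,0,0],"dr": [0,0,0],"hand": 0.3}

```text
clock: 10.05
ee_pos: [578.9, -16.6, 10.4]
ee_rot: [[-0.248, 0.969, -0.0], [0.969, 0.248, 0.0], [0.0, -0.0, -1.0]]
ft_force: [-0.3, -0.1, -0.7]
opening: 40.1
gripper_force: 30.0
```

drive_tool:
  plan:
    - {"translation": [0.005,0,0],"dr": [0,0,0],"hand": 0.3}
    - {"translation": [0.007,0,0],"dr": [0,0,0],"hand": 0.3}
    - {"translation": [0.007,0,0],"dr": [0,0,0],"hand": 0.3}

```text
clock: 10.35
ee_pos: [578.3, -14.6, 10.4]
ee_rot: [[-0.248, 0.969, -0.0], [0.969, 0.248, 0.0], [0.0, -0.0, -1.0]]
ft_force: [-0.0, 0.1, -1.1]
opening: 39.7
gripper_force: 30.0
```

drive_tool:
  plan:
    - {"translation": [0.005,0,0],"dr": [0,0,0],"hand": 0.3}
    - {"translation": [0.005,0,0],"dr": [0,0,0],"hand": 0.3}
    - {"translation": [0.005,0,0],"dr": [0,0,0],"hand": 0.3}

```text
clock: 10.65
ee_pos: [578.0, -13.2, 10.4]
ee_rot: [[-0.248, 0.969, -0.0], [0.969, 0.248, 0.0], [0.0, -0.0, -1.0]]
ft_force: [-0.0, -0.7, -0.9]
opening: 39.7
gripper_force: 30.0
```

drive_tool:
  plan:
    - {"translation": [0.004,0,0],"dr": [0,0,0],"hand": 0.3}
    - {"translation": [0.004,0,0],"dr": [0,0,0],"hand": 0.3}
    - {"translation": [0.004,0,0],"dr": [0,0,0],"hand": 0.3}

```text
clock: 10.95
ee_pos: [577.9, -12.6, 10.5]
ee_rot: [[-0.248, 0.969, 0.0], [0.969, 0.248, -0.001], [-0.001, 0.0, -1.0]]
ft_force: [-0.0, -2.2, -1.3]
opening: 40.0
gripper_force: 30.0
```

drive_tool:
  plan:
    - {"translation": [0.004,0,0],"dr": [0,0,0],"hand": 0.3}
    - {"translation": [0.004,0,0],"dr": [0,0,0],"hand": 0.3}
    - {"translation": [0.004,0,0],"dr": [0,0,0],"hand": 0.3}

```text
clock: 11.25
ee_pos: [577.9, -12.5, 10.6]
ee_rot: [[-0.248, 0.969, 0.001], [0.969, 0.248, -0.002], [-0.002, 0.0, -1.0]]
ft_force: [0.7, -7.1, -1.4]
opening: 40.0
gripper_force: 30.0
```

drive_tool:
  plan:
    - {"translation": [-0.008,0,0],"dr": [0,0,0],"hand": 0.3}
    - {"translation": [-0.008,0,0.006],"dr": [0,0,0],"hand": 0.3}
    - {"translation": [-0.008,0,0.006],"dr": [0,0,0],"hand": 0.3}

```text
clock: 11.55
ee_pos: [577.8, -13.0, 8.3]
ee_rot: [[-0.248, 0.969, -0.0], [0.969, 0.248, 0.001], [0.001, -0.0, -1.0]]
ft_force: [-0.2, -0.7, -1.7]
opening: 39.6
gripper_force: 30.0
```

Now I'll release the batten with a small opening.

drive_tool:
  plan:
    - {"translation": [-0.001,0,0],"dr": [0,0,0],"hand": 0.57}
    - {"translation": [-0.001,0,0],"dr": [0,0,0],"hand": 0.57}
    - {"translation": [-0.001,0,0],"dr": [0,0,0],"hand": 0.57}
    - {"translation": [-0.001,0,0],"dr": [0,0,0],"hand": 0.57}

```text
clock: 11.95
ee_pos: [578.2, -13.5, 8.8]
ee_rot: [[-0.248, 0.969, 0.0], [0.969, 0.248, 0.0], [-0.0, 0.0, -1.0]]
ft_force: [0.5, -0.3, 0.4]
opening: 49.2
gripper_force: 0.0
```

Run:
```python
from h import *
s=arm.state();print(wc(s['ee_pos']),s['opening'],s['ft_force'])
```

```text
[-47.  -75.2] 49.22258239131161 [ 0.49150059 -0.25904794  0.43712298]
```

drive_tool:
  plan:
    - {"translation": [0,0,-0.1],"dr": [0,0,0],"hand": 0.57}
    - {"translation": [0,0,-0.25],"dr": [0,0,0],"hand": 0.57}
    - {"translation": [0,0,-0.25],"dr": [0,0,0.1],"hand": 1}
    - {"translation": [0,-0.2,-0.25],"dr": [0,0,0.95],"hand": 1}
    - {"translation": [0,-0.2,-0.25],"dr": [0,0,0.95],"hand": 1}
    - {"translation": [0,-0.2,-0.25],"dr": [0,0,0.95],"hand": 1}
    - {"translation": [0,-0.2,-0.25],"dr": [0,0,0.95],"hand": 1}
    - {"translation": [0,-0.2,-0.25],"dr": [0,0,0.95],"hand": 1}
    - {"translation": [0,-0.2,-0.25],"dr": [0,0,0.95],"hand": 1}
    - {"translation": [0,-0.2,-0.25],"dr": [0,0,0.95],"hand": 1}

```text
clock: 12.95
ee_pos: [520.0, -28.4, 83.8]
ee_rot: [[0.817, 0.577, 0.0], [0.577, -0.817, 0.0], [0.0, 0.0, -1.0]]
ft_force: [0.6, 0.2, 0.7]
opening: 86.8
gripper_force: 0.0
```

Run:
```python
from h import *
s=arm.state();print(wc(s['ee_pos']),s['opening'],s['ee_pos'],plan([*cw(-108,-75),60],CX))
```

```text
[-107.   -75.2] 86.8393253175234 [520.01477762 -28.42732754  83.78685415] (array([-0.0028, -0.0017,  0.0793]), array([ 1.000e-04, -2.000e-04,  2.425e-01]))
```

drive_tool:
  plan:
    - {"translation": [0,0,0.08],"dr": [0,0,0.22],"hand": 1}
    - {"translation": [0,0,0.08],"dr": [0,0,0.22],"hand": 1}
    - {"translation": [0,0,0.08],"dr": [0,0,0.22],"hand": 1}
    - {"translation": [0,0,0.08],"dr": [0,0,0.22],"hand": 1}
    - {"translation": [0,0,0.08],"dr": [0,0,0.22],"hand": 1}

```text
clock: 13.45
ee_pos: [520.5, -28.6, 60.2]
ee_rot: [[0.957, 0.29, 0.001], [0.29, -0.957, -0.0], [0.001, 0.001, -1.0]]
ft_force: [0.1, 0.0, 0.4]
opening: 87.1
gripper_force: 0.0
```

Run:
```python
from h import *
np.set_printoptions(precision=3,suppress=True)
a=snap('top','t4.png');b=snap('side','s4.png')
s=arm.state();print(wc(s['ee_pos']),s['ee_pos'],s['ft_force'],plan([*cw(-108,-75),9],CX))
g=lambda f:cv2.resize(f,None,fx=4,fy=4,interpolation=cv2.INTER_CUBIC)
o=np.hstack([g(a['frame'][150:250,225:325]),g(b['frame'][160:260,260:360])])
cv2.imwrite('pics/c4.png',o[:,:,::-1])
for c in('top','side'): print([(wc(r['xyz']),round(r['score'],2)) for r in arm.place_of(c,'batten')])
```

```text
[-106.6  -75.4] [520.447 -28.531  60.187] [-0.128  0.274  0.311] (array([-0.005, -0.002,  0.171]), array([ 0.   , -0.001,  0.028]))
[(array([-309.8, -476.5]), 0.66)]
[(array([-310.9, -471.1]), 0.66), (array([-46.8, -74.6]), 0.58)]
```

View pics/c4.png

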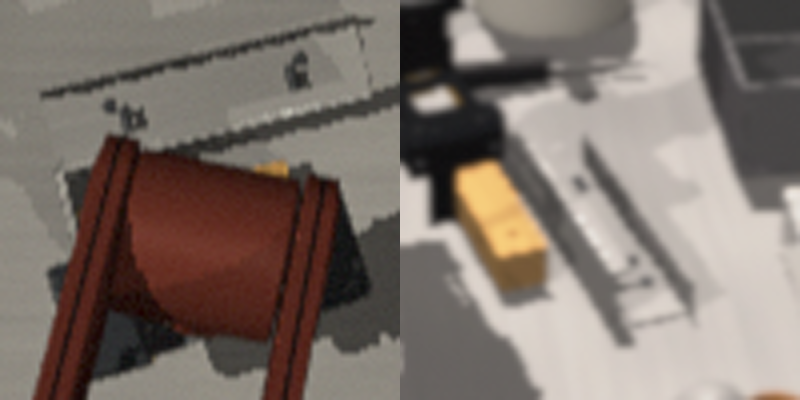

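Left (top view): the arm covers the batten. Right (side view): the batten lies flat, parallel to the face, and the network puts it at (-47,-75) in the corner frame, which matches the plan. I'll finish the turn and lower.

drive_tool:
  plan:
    - {"translation": [-0.005,0,0.08],"dr": [0,0,0.028],"hand": 1}
    - {"translation": [-0.005,0,0.15],"dr": [0,0,0.028],"hand": 1}
    - {"translation": [-0.005,0,0.172],"dr": [0,0,0.028],"hand": 1}
    - {"translation": [-0.005,0,0.172],"dr": [0,0,0.028],"hand": 1}
    - {"translation": [-0.005,0,0.172],"dr": [0,0,0.028],"hand": 1}

```text
clock: 14.15
ee_pos: [519.2, -29.0, 8.8]
ee_rot: [[0.969, 0.247, 0.001], [0.247, -0.969, -0.0], [0.001, 0.0, -1.0]]
ft_force: [-0.2, 0.4, -0.2]
opening: 87.0
gripper_force: 0.0
```

drive_tool:
  plan:
    - {"translation": [0.02,0,0],"dr": [0,0,0],"hand": 1}
    - {"translation": [0.04,0,0],"dr": [0,0,0],"hand": 1}
    - {"translation": [0.06,0,0],"dr": [0,0,0],"hand": 1}
    - {"translation": [0.08,0,0],"dr": [0,0,0],"hand": 1}
    - {"translation": [0.095,0,0],"dr": [0,0,0],"hand": 1}
    - {"translation": [0.105,0,0],"dr": [0,0,0],"hand": 1}
    - {"translation": [0.115,0,0],"dr": [0,0,0],"hand": 1}
    - {"translation": [0.12,0,0],"dr": [0,0,0],"hand": 1}

```text
clock: 14.95
ee_pos: [553.4, -19.9, 7.8]
ee_rot: [[0.969, 0.247, -0.0], [0.247, -0.969, 0.0], [-0.0, -0.0, -1.0]]
ft_force: [-1.0, -0.5, 1.0]
opening: 87.3
gripper_force: 0.5
```

Run:
```python
from h import *
np.set_printoptions(precision=3,suppress=True)
s=arm.state();R=s['ee_rot'];print(wc(s['ee_pos']),s['ee_pos'],np.degrees(np.arctan2(R[1,0],R[0,0])),R.T@s['ft_force'])
```

```text
[-72.6 -75.2] [553.434 -19.925   7.844] 14.288144940828202 [-1.072  0.26  -1.   ]
```

drive_tool:
  plan:
    - {"translation": [0.01,0,0],"dr": [0,0,0],"hand": 1}
    - {"translation": [0.02,0,0],"dr": [0,0,0],"hand": 1}
    - {"translation": [0.03,0,0],"dr": [0,0,0],"hand": 1}
    - {"translation": [0.038,0,0],"dr": [0,0,0],"hand": 1}
    - {"translation": [0.044,0,0],"dr": [0,0,0],"hand": 1}
    - {"translation": [0.05,0,0],"dr": [0,0,0],"hand": 1}
    - {"translation": [0.053,0,0],"dr": [0,0,0],"hand": 1}

```text
clock: 15.65
ee_pos: [569.0, -16.1, 8.1]
ee_rot: [[0.969, 0.247, 0.0], [0.247, -0.969, -0.0], [0.0, 0.0, -1.0]]
ft_force: [-0.9, 0.5, 0.4]
opening: 87.0
gripper_force: 0.5
```

drive_tool:
  plan:
    - {"translation": [0.004,0,0],"dr": [0,0,0],"hand": 1}
    - {"translation": [0.006,0,0],"dr": [0,0,0],"hand": 1}

```text
clock: 15.85
ee_pos: [570.7, -15.6, 8.1]
ee_rot: [[0.969, 0.247, -0.0], [0.247, -0.969, -0.0], [-0.0, 0.0, -1.0]]
ft_force: [-1.1, -0.7, 0.9]
opening: 86.7
gripper_force: 0.6
```

drive_tool:
  plan:
    - {"translation": [0.004,0,0],"dr": [0,0,0],"hand": 1}
    - {"translation": [0.006,0,0],"dr": [0,0,0],"hand": 1}

```text
clock: 16.05
ee_pos: [572.5, -15.2, 8.1]
ee_rot: [[0.969, 0.247, 0.0], [0.247, -0.969, -0.0], [0.0, 0.0, -1.0]]
ft_force: [-1.0, -0.4, 1.4]
opening: 87.4
gripper_force: 0.6
```

drive_tool:
  plan:
    - {"translation": [0.004,0,0],"dr": [0,0,0],"hand": 1}
    - {"translation": [0.006,0,0],"dr": [0,0,0],"hand": 1}

```text
clock: 16.25
ee_pos: [573.7, -14.8, 8.0]
ee_rot: [[0.969, 0.247, -0.001], [0.247, -0.969, -0.0], [-0.001, -0.0, -1.0]]
ft_force: [-3.2, -1.8, 2.2]
opening: 87.1
gripper_force: 2.0
```

drive_tool:
  plan:
    - {"translation": [0.004,0,0],"dr": [0,0,0],"hand": 1}
    - {"translation": [0.005,0,0],"dr": [0,0,0],"hand": 1}

```text
clock: 16.45
ee_pos: [574.8, -14.6, 8.0]
ee_rot: [[0.969, 0.246, -0.002], [0.246, -0.969, -0.0], [-0.002, -0.0, -1.0]]
ft_force: [-5.6, -1.7, 5.0]
opening: 86.8
gripper_force: 3.3
```

drive_tool:
  plan:
    - {"translation": [0.004,0,0],"dr": [0,0,0],"hand": 1}
    - {"translation": [0.005,0,0],"dr": [0,0,0],"hand": 1}

```text
clock: 16.65
ee_pos: [575.7, -14.3, 7.9]
ee_rot: [[0.969, 0.246, -0.003], [0.246, -0.969, -0.0], [-0.003, -0.001, -1.0]]
ft_force: [-8.8, -2.1, 6.4]
opening: 87.0
gripper_force: 4.4
```

drive_tool:
  plan:
    - {"translation": [0.003,0,-0.001],"dr": [0,0,0],"hand": 1}
    - {"translation": [0.005,0,-0.001],"dr": [0,0,0],"hand": 1}
    - {"translation": [0.005,0,-0.001],"dr": [0,0,0],"hand": 1}

```text
clock: 16.95
ee_pos: [576.1, -14.0, 7.9]
ee_rot: [[0.969, 0.246, -0.005], [0.246, -0.969, -0.0], [-0.005, -0.001, -1.0]]
ft_force: [-11.4, -3.0, 7.5]
opening: 87.0
gripper_force: 5.5
```

drive_tool:
  plan:
    - {"translation": [0.003,0,-0.001],"dr": [0,0,0],"hand": 1}
    - {"translation": [0.003,0,-0.001],"dr": [0,0,0],"hand": 1}
    - {"translation": [0.003,0,-0.001],"dr": [0,0,0],"hand": 1}

```text
clock: 17.25
ee_pos: [576.8, -13.8, 8.0]
ee_rot: [[0.969, 0.246, -0.005], [0.246, -0.969, -0.0], [-0.005, -0.001, -1.0]]
ft_force: [-9.5, -3.0, 5.9]
opening: 86.8
gripper_force: 5.3
```

Run:
```python
from h import *
np.set_printoptions(precision=3,suppress=True)
s=arm.state();R=s['ee_rot'];print(wc(s['ee_pos']),s['ee_pos'],R.T@s['ft_force'],s['wrist_torque'],s['clock'])
a=snap('top','t5.png');b=snap('side','s5.png')
g=lambda f:cv2.resize(f,None,fx=4,fy=4,interpolation=cv2.INTER_CUBIC)
cv2.imwrite('pics/c5.png',np.hstack([g(a['frame'][150:250,225:325]),g(b['frame'][160:260,260:360])])[:,:,::-1])
print([(wc(r['xyz']),round(r['score'],2)) for r in arm.place_of('side','batten')])
```

```text
[-48.4 -75.1] [576.821 -13.816   7.968] [-9.993  0.571 -5.893] [-0.787  1.506 -0.508] 17.25
[(array([-312.3, -473.2]), 0.78), (array([-20.1, -74.3]), 0.66)]
```

View pics/c5.png

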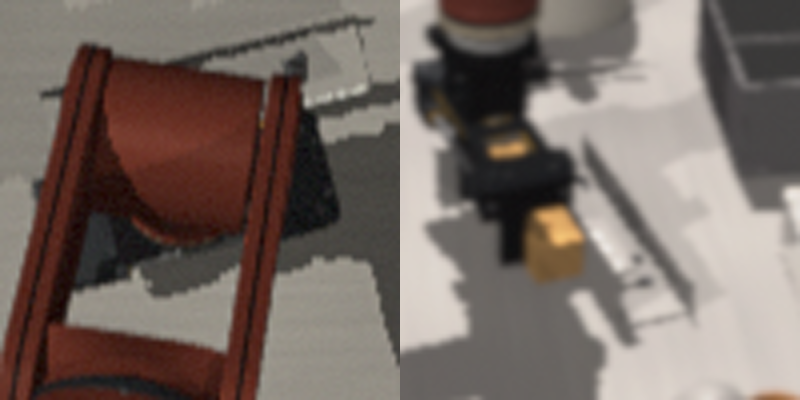

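The batten is flush on the face (right picture, (555,240)), and the face has given about 4 mm. I'll push slightly more and hold.

drive_tool:
  plan:
    - {"translation": [0.003,0,0],"dr": [0,0,0],"hand": 1}
    - {"translation": [0.003,0,0],"dr": [0,0,0],"hand": 1}
    - {"translation": [0.003,0,0],"dr": [0,0,0],"hand": 1}
    - {"translation": [0.003,0,0],"dr": [0,0,0],"hand": 1}
    - {"translation": [0.003,0,0],"dr": [0,0,0],"hand": 1}
    - {"translation": [0.003,0,0],"dr": [0,0,0],"hand": 1}
    - {"translation": [0.003,0,0],"dr": [0,0,0],"hand": 1}

```text
clock: 18.1
ee_pos: [577.4, -13.7, 8.0]
ee_rot: [[0.969, 0.246, -0.006], [0.246, -0.969, -0.0], [-0.006, -0.001, -1.0]]
ft_force: [-11.7, -2.8, 6.7]
opening: 87.2
gripper_force: 5.9
```

Run:
```python
from h import *
np.set_printoptions(precision=3,suppress=True)
s=arm.state();R=s['ee_rot'];print(wc(s['ee_pos']),s['ee_pos'],R.T@s['ft_force'],s['qvel'])
for n in('batten','mug','shaker','spoon','kettle','screwdriver'): print(n,[np.round(r['xyz']) for r in arm.place_of('side',n)][:2])
```

```text
[-47.8 -75.1] [577.362 -13.679   7.983] [-12.08   -0.219  -6.598] [ 0.063  0.025 -0.145 -0.057  0.009  0.051]
batten [array([ 420., -465.,    0.]), array([604.,  -6.,   2.])]
mug [array([467., 285.,   0.])]
shaker [array([ 681., -399.,   -1.])]
spoon [array([ 662., -268.,    3.])]
kettle [array([671., 382.,   1.])]
screwdriver [array([652., 224.,   1.])]
```

```bash
python3 -c "
from cell import arm
print(arm.hand_in())"
```

```text
the job is handed in; nothing more can be done
None
```

I rang the bell and let its plunger come back up, then pressed the batten flush into the upstand's corner and handed the job in still pressing. The push was about 12 N at the tool and an estimated 9 N on the face (about 4.5 mm of give), with the end about 1 mm from the stop and the bystanders still in place; the hand-in call returned no verdict.

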